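Hold a bread roll up over its board with serving tongs

TASK

Pick up the serving tongs by their black grips, take the round bread roll off the wooden board with them, and hold it steady in the air over the board, about a hand's width up, so that the customer can look at it and the crumbs fall on the board. Finish while still holding it there: do not put the roll down or let go. Touch the roll only with the tongs, and leave the dark finger roll, the gold-lidded jar and the yoghurt pot where they are.

Things in the scene. Friction and masses are not known exactly. Their poses are not given: they have to be found in the camera images.
- tongs_grip (a point): Grip point of the tongs, midway between the two black grip sleeves, half-way up (12 mm above the tongs' underside). x points to the jaws, y is the way the arms close. Pivot 100 mm behind, middle of the red jaws 88 mm ahead, jaw ends 110 mm ahead. Sleeves: flat upright faces 24 mm high, from 35 mm behind to 35 mm ahead of the point; about 59 mm over their outsides when open.
- tongs: Steel serving tongs lying on their side, 240 mm long, 100 g, balanced near the grip point; origin at the pivot's underside, x to the jaws, z up. A spring holds them open; both arms close equally. Squeezing at the grip point takes 7 N at first, 10 N fully shut (25 mm over the sleeves). Squeezed to 51-55 mm they can be carried open; at about 38 mm the jaws meet the round roll and any further grip clamps it.
- tongs_left: The tongs' +y arm, with a black sleeve and a red jaw; origin at its hinge by the pivot. Jaw 46 mm long, 24 mm high from the tongs' underside, 5 mm thick, a shallow V hollow towards the other jaw. With the tongs open the gap between the jaws is 90 mm in mid-V and 73 mm at the ends; 100 mm over the outsides.
- tongs_right: The tongs' arm on the -y side, mirror image of the other.
- round_roll_center (a point): Centre of the round golden bread roll with a pale cross on top: 47 mm in diameter (widest 14 mm above its underside), 35 mm high, about 40 g, rigid; the point is 17.5 mm above its underside. It stands at one end of the wooden board.
- round_roll: The same round roll; origin at the centre of its underside.
- finger_roll_center (a point): Centre of the dark brown finger roll, 88 x 30 x 27 mm, long side along x, that lies at the other end of the board. To be left alone.
- board: Low wooden board, fixed, 120 (x) by 170 (y) by 12 mm thick; origin at the centre of its underside, on the work surface. One roll stands about 42 mm to either side of its middle along y, so tongs pointing along its x pass between them.
- yoghurt_pot: Sealed yoghurt pot, 72 mm wide, 71 mm high; origin under its centre. To be left alone.
- gold_jar: Dessert jar with a gold lid, 72 mm wide, 82 mm high; origin under its centre. To be left alone.
- bag_roll_stand: Fixed steel stand with two big white bag rolls, 443 mm high, on the left beyond the tongs and the board; its front stands 80 mm or more from the tongs' grip. Keep the arm and gripper clear of it: pass it close to the robot, in front of it. Origin under its middle.

How it is judged (in metres and radians):
On the way, in this order (a step that is already met when the one before it is completed fails the run):
1. the tongs are lifted by the gripper, with nothing between the jaws yet (height (world z) of tongs_grip above 0.035 m and contact force between the fingers and tongs above 1 N and contact force between tongs and round_roll below 0.05 N and height (world z) of round_roll_center below 0.04 m), for 0.2 s.
2. the round roll is lifted off the board between the jaws of the tongs (contact force between each of tongs_left, tongs_right and round_roll above 0.3 N and contact force between the fingers and tongs above 1 N and height (world z) of round_roll_center above 0.05 m), for 0.2 s.
At the end, for the whole second after the job is handed in: The gripper holds the tongs and both jaws press on the round roll; the roll's centre is within 90 mm of the board's middle seen from above, between 80 and 300 mm above the work surface, and still (under 30 mm/s) (contact force between each of tongs_left, tongs_right and round_roll above 0.3 N and contact force between the fingers and tongs above 1 N and horizontal distance between round_roll_center and board below 0.09 m and height (world z) of round_roll_center between 0.08 and 0.3 m and height (world z) of tongs_grip above 0.06 m and linear speed of round_roll below 0.03 m/s); the arm keeps its last pose, push and grip.
It fails at once if the gripper or arm touches the round roll (contact force between any of the fingers, the arm and round_roll above 0.5 N).
It fails at once if the finger roll is moved by more than 20 mm (distance of finger_roll_center from where it was at the start of the episode above 0.02 m).
It fails at once if the yoghurt pot or the jar is moved by more than 20 mm (distance of any of yoghurt_pot, gold_jar from where it was at the start of the episode above 0.02 m).
It also fails if it takes over 40 s, if anything falls off the work surface, if the arm or the gripper's body presses on something with over 40 N, if the wrist force passes 120 N, or if a joint passes its speed limit or range.

ROBOT

A 6-joint arm with a two-finger parallel gripper is mounted at the origin on a cart in front of the work surface, level with it; the furniture and walls round the work are solid. World frame = base frame: x ahead of the robot, y to its left, z up, the work surface at z = 0. Lengths are in mm, angles in degrees, forces in N, time in s.
With the tool pointing down it reaches from about 300 to 850 mm from the base axis. Payload 4.2 kg.
Tool frame: the origin (TCP) lies midway between the tips of the shut fingers; the grasp point (between the pads) lies 19 mm behind it; x points along the fingers, y is the direction in which the jaws open and shut, and the axes are right-handed (so a half turn about x gives the same grasp; the last joint's range is limited). The gripper opens to 91 mm and grips with 3 to 60 N. Pads are 32 mm wide; open, the fingers measure 118 mm over their backs; the gripper's body (76 mm by 178 mm) begins 60 mm behind the grasp point.
Start: joints at [75.917, 18.312, 89.639, -0, 72.044, -1.146], TCP at [128.736, 560.42, 213.976] pointing down, gripper open.
Joint ranges: [-177.97, 177.97], [-48.28, 115.42], [12.27, 149.76], [-77.06, 257.06], [2.81, 150.46], [-146.56, 146.56]. Speed limits (degrees/s): [147.25, 147.25, 180, 180, 180, 180].

INTERFACE

Orientations are given as [roll, pitch, yaw] about the fixed x, y, z axes, in that order (R = Rz(yaw) Ry(pitch) Rx(roll)).
In Python, from workcell import env gives the robot as it stands.
- The arm moves only by the shell command python3 -m handwheel 'ROWS' [FORCE]. ROWS is text: rows parted by semicolons, each of 7 numbers parted by spaces: the turn, a rotation vector about the tool's x, y, z in degrees, then the shift along the tool's x, y, z in m, then the finger opening in m, from 0 to 0.0912. In form: rx ry rz x y z grip; .... A call has 1 to 12 rows; each row is the pose to reach, as a shift and turn from the pose commanded when the call began, along the tool's axes at that moment; what a row does not reach only later rows make up. A row lasts 1/12 s, in which the tool goes at most 41.7 mm and 7.16 degrees, less where a joint would pass 70% of its speed; a pose out of reach is approached as far as the arm can. A call with a gripper value outside its range is refused whole. The fingers move at their own pace and stop on an object; FORCE is the grip in N (left out, the last holds). Time passes only in rows, so rows that repeat a pose let the fingers close. It gives the time, the measured TCP pose, the force and the opening at its end, in the units of the state.
- env.state(): the state, without advancing time (a new reading comes with each control period).
- env.grab_frame(name): name is "side" or "top"; returns the picture (480x640x3 uint8, red, green, blue); there is no depth.
- env.get_calibration(name): a dict with "mtx" (3x3 intrinsics, pixels), "k1" (the pictures are not rectified: a ray, as slopes to the right and down, at radius r is drawn at 1 + k1 r^2 times it, then the intrinsics apply), "T" (4x4, takes a point from camera to world coordinates). Camera axes: x right, y up, looking along -z (the intrinsics and any distortion apply to the point x, -y, -z); pixel columns grow to the right and rows downward; lengths in mm; the calibration is good to about 2 mm. A picture is of the moment at which its call begins. get_calibration takes no time and is no camera call.
- env.job_done(): hands the job in, once; it reports no verdict.
The state is a dict: "time_s": time; "qpos": joint angles; "qvel": joint speeds; "effort": joint torques, N m; "ee_pos": TCP position; "ee_rot": TCP orientation; "force": force on the tool from outside, world axes, zero at the start; "torque": the same for the moment, N m; "gripper_width": finger opening in mm.
Only numpy, scipy, OpenCV 4.12 (cv2) and the standard library are available. Lean on these libraries where they do the work, as an engineer would, in place of code of your own. Each camera call takes 0.05 s, during which the arm holds its last target. There are 200 camera calls.

## Working session

There is one attempt and no reset: what is moved stays moved. The work goes in short steps, Python scripts to look and compute and a shell command to move; the robot and the scene stay as the last step left them, time stands still between calls to the robot, and variables do not carry over. Pictures are saved under pics/ and viewed, on a budget of 10 in all, crops included, one or two more only if the job needs it, and the job is handed in when it is done.

```bash
mkdir -p pics
python3 - <<'E'
from workcell import env
import cv2
print(env.state())
for n in("side","top"):
    cv2.imwrite(f"pics/{n}0.png",env.grab_frame(n)[:,:,::-1]); c=env.get_calibration(n); print(n,c)
E
```

```text
{'time_s': 0.0, 'qpos': array([ 7.59171332e+01,  1.83521602e+01,  8.97061552e+01, -5.15859248e-04,
        7.20419750e+01, -1.14552659e+00]), 'qvel': array([-0.05883327, -0.00655241,  0.06861814,  0.04847473, -0.01606625,
        0.02768877]), 'effort': array([ 1.12646187e-03, -4.12467206e+01, -2.31976819e+01,  7.28404149e-02,
        4.58560477e-02, -1.84031041e-04]), 'ee_pos': array([128.61239772, 559.92629276, 213.1167598 ]), 'ee_rot': array([ -90.8653359 ,   89.8997084 , -103.80251668]), 'force': array([ 0.07056168,  0.13396608, -0.89549615]), 'torque': array([-0.01946759,  0.01296548,  0.00630029]), 'gripper_width': 91.28282227428492}
side {'mtx': array([[469.5699556 ,   0.        , 327.80535055],
       [  0.        , 469.5699556 , 239.75193695],
       [  0.        ,   0.        ,   1.        ]]), 'k1': -0.08902595503807499, 'T': array([[ 7.57170530e-01, -4.88561225e-01,  4.33590496e-01,
         1.05604441e+03],
       [ 6.53139109e-01,  5.55975860e-01, -5.14101300e-01,
        -4.76951712e+02],
       [ 1.01041120e-02,  6.72457264e-01,  7.40066980e-01,
         8.35291007e+02],
       [ 0.00000000e+00,  0.00000000e+00,  0.00000000e+00,
         1.00000000e+00]])}
top {'mtx': array([[449.61898209,   0.        , 313.22096632],
       [  0.        , 449.61898209, 232.8100659 ],
       [  0.        ,   0.        ,   1.        ]]), 'k1': -0.003417787290834111, 'T': array([[-1.20417228e-02,  9.90508100e-01, -1.36925893e-01,
         4.34202835e+02],
       [-9.99906646e-01, -1.28123321e-02, -4.74797040e-03,
         7.10409078e+01],
       [-6.45724316e-03,  1.36855937e-01,  9.90569915e-01,
         1.05930758e+03],
       [ 0.00000000e+00,  0.00000000e+00,  0.00000000e+00,
         1.00000000e+00]])}
```

View pics/side0.png

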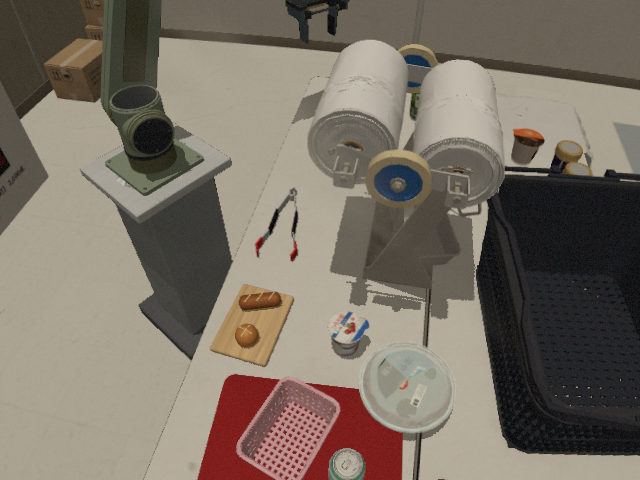

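View pics/top0.png

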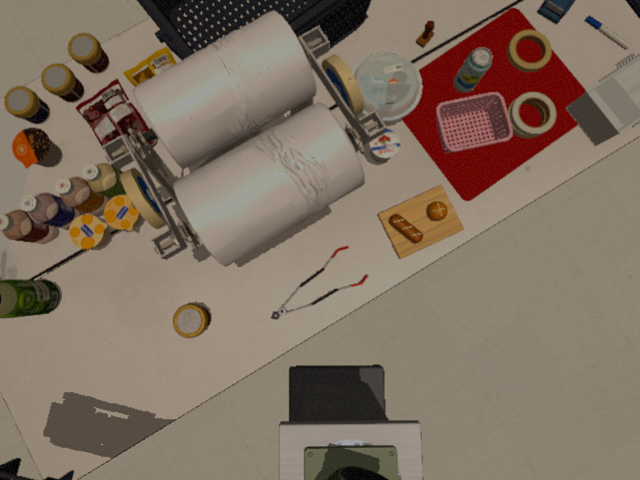

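Side view: tongs pivot at about (292,192), jaws at (262,245) and (294,252), finger roll (260,300), round roll (246,335). Top view: pivot (278,314), jaws (340,250) and (362,280), finger roll (406,228), round roll (437,211), jar (191,320), pot (385,143). Next I measure them with masks and rays.

```bash
cat > h.py <<'E'
import numpy as np, cv2
from workcell import env
C={n:env.get_calibration(n) for n in("side","top")}
def ray(n,p):
    c=C[n];K=c["mtx"];d=np.array([(p[0]-K[0,2])/K[0,0],(p[1]-K[1,2])/K[1,1]]);u=d.copy()
    for _ in range(20): u=d/(1+c["k1"]*(u@u))
    v=c["T"][:3,:3]@np.array([u[0],-u[1],-1]); return c["T"][:3,3],v/np.linalg.norm(v)
def plane(n,p,z):
    o,v=ray(n,p); return o+v*(z-o[2])/v[2]
def tri(ps,pt):
    o,v=ray("side",ps);q,w=ray("top",pt)
    s=np.linalg.lstsq(np.c_[v,-w],q-o,rcond=None)[0]
    a,b=o+v*s[0],q+w*s[1]; return (a+b)/2,np.linalg.norm(a-b)
def proj(n,P):
    c=C[n];x=c["T"][:3,:3].T@(np.array(P)-c["T"][:3,3]);u=np.array([x[0],-x[1]])/-x[2];u*=1+c["k1"]*(u@u)
    return u*c["mtx"][0,0]+c["mtx"][:2,2]
def blobs(img,roi,f,amin=15):
    x0,y0,x1,y1=roi;h=cv2.cvtColor(img[y0:y1,x0:x1],cv2.COLOR_RGB2HSV).astype(int)
    m=f(h[...,0],h[...,1],h[...,2]).astype(np.uint8)
    n,l,s,c=cv2.connectedComponentsWithStats(m)
    return [(s[i,4],(c[i]+[x0,y0]).round(1),np.argwhere(l==i)[:,::-1]+[x0,y0]) for i in range(1,n) if s[i,4]>=amin]
RED=lambda h,s,v:((h<8)|(h>172))&(s>130)&(v>70)
BLK=lambda h,s,v:v<60
BRD=lambda h,s,v:(h>8)&(h<25)&(s>60)&(v>70)
ROL=lambda h,s,v:(h<20)&(s>140)
E
python3 - <<'E'
from h import *
S=cv2.imread("pics/side0.png")[:,:,::-1];T=cv2.imread("pics/top0.png")[:,:,::-1]
for n,I,r,b in(("side",S,(245,180,310,265),(200,275,305,372)),("top",T,(262,235,380,325),(370,180,470,262))):
    for k,f,q in(("red",RED,r),("blk",BLK,r),("board",BRD,b),("roll",ROL,b)):
        for a,c,p in blobs(I,q,f):
            rc=cv2.minAreaRect(p.astype(np.float32)); print(n,k,a,c,np.round(cv2.boxPoints(rc)).tolist())
t=cv2.resize(T[160:340,180:480],None,fx=2.5,fy=2.5,interpolation=cv2.INTER_CUBIC)
s=cv2.resize(S[180:375,195:315],None,fx=3,fy=3,interpolation=cv2.INTER_CUBIC)
o=np.zeros((600,800,3),np.uint8);cv2.imwrite("pics/zt.png",t[:,:,::-1]);cv2.imwrite("pics/zs.png",s[:,:,::-1])
E
```

```text
side red 64 [258.4 244.4] [[251.0, 254.0], [258.0, 236.0], [264.0, 238.0], [257.0, 256.0]]
side red 65 [293.8 251.7] [[291.0, 241.0], [296.0, 241.0], [296.0, 260.0], [291.0, 260.0]]
side blk 89 [273.1 221.3] [[267.0, 232.0], [276.0, 209.0], [280.0, 210.0], [270.0, 234.0]]
side blk 55 [294.6 222.1] [[292.0, 232.0], [295.0, 211.0], [298.0, 211.0], [294.0, 232.0]]
side board 4212 [252.5 324.9] [[208.0, 350.0], [241.0, 274.0], [295.0, 297.0], [263.0, 373.0]]
side roll 545 [259.5 300.9] [[238.0, 295.0], [279.0, 291.0], [281.0, 306.0], [240.0, 310.0]]
side roll 389 [246.4 335.6] [[231.0, 330.0], [251.0, 320.0], [261.0, 340.0], [241.0, 350.0]]
top red 39 [339.2 250. ] [[330.0, 253.0], [346.0, 244.0], [348.0, 247.0], [332.0, 256.0]]
top red 40 [360.6 281.1] [[351.0, 285.0], [367.0, 275.0], [369.0, 278.0], [353.0, 289.0]]
top blk 58 [311.8 276.8] [[299.0, 285.0], [323.0, 268.0], [324.0, 269.0], [300.0, 287.0]]
top blk 50 [324.9 295.9] [[312.0, 302.0], [337.0, 288.0], [337.0, 290.0], [313.0, 304.0]]
top blk 17 [274.8 314.9] [[272.0, 317.0], [274.0, 311.0], [278.0, 313.0], [276.0, 319.0]]
top board 3657 [420.4 221.2] [[376.0, 213.0], [443.0, 182.0], [464.0, 229.0], [398.0, 260.0]]
top roll 237 [461.7 188.3] [[448.0, 180.0], [469.0, 180.0], [469.0, 200.0], [448.0, 200.0]]
top roll 3381 [420.  221.4] [[378.0, 214.0], [442.0, 184.0], [463.0, 229.0], [399.0, 259.0]]
```

View pics/zt.png

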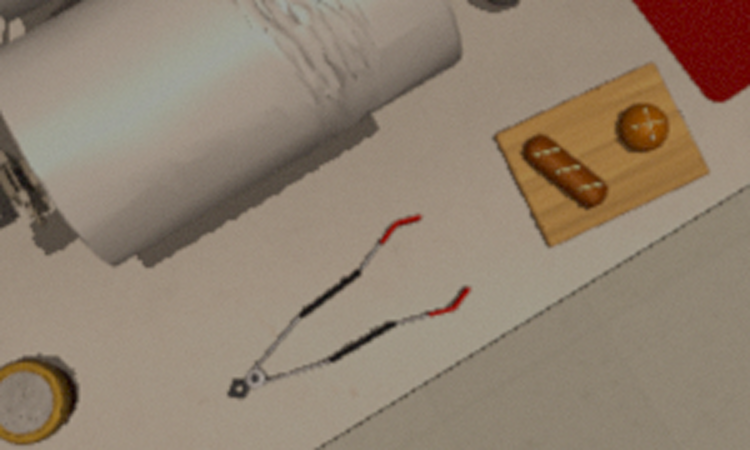

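View pics/zs.png

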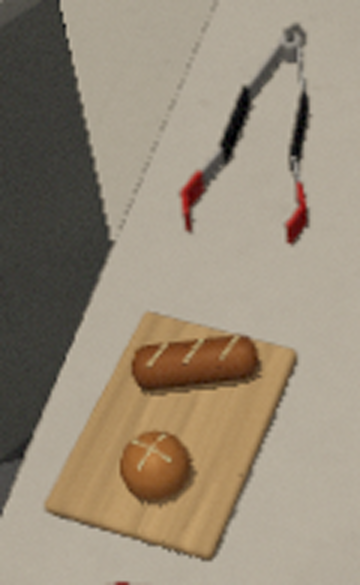

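The zooms show the tongs open and lying flat, pivot at top (282,311) and side (292,193). The round roll is at top (437.2,210.8) and side (246.5,335.7), at the far-right end of the board, with the finger roll at the near-left end.

Run:
```python
from h import *
np.set_printoptions(suppress=True,precision=1)
P=dict(pivot=((292.3,192.7),(282,311.2)),redR=((258.4,244.4),(360.6,281.1)),redL=((293.8,251.7),(339.2,250)),
 blkR=((273.1,221.3),(324.9,295.9)),blkL=((294.6,222.1),(311.8,276.8)),round=((246.5,335.7),(437.2,210.8)),fing=((259.5,300.9),(406,228.3)),
 bw=((243.5,284),(378.9,213.6)),bx=((293.3,296.3),(399.6,257)),by=((265.7,365.7),(463,229)),bz=((210.5,349.5),(441.5,185.5)))
for k,(s,t) in P.items():
    p,e=tri(s,t); print(k,p,round(e,1),"top@12",plane("top",t,12),"side@12",plane("side",s,12))
print("board mean top/side",plane("top",(420.4,221.2),12),plane("side",(252.2,324.5),12))
for c in [(376,213),(443,182),(464,229),(398,260)]: print("T",plane("top",c,12))
for c in [(208,350),(241,274),(295,297),(263,373)]: print("S",plane("side",c,12))
print("jar",plane("top",(191,320),82))
# stand roll front edge in top view and side
for c in [(226,265),(325,210)]: print("roll shadow/front edge top", [plane("top",c,z) for z in(0,150,250)])
# tongs image direction: pivot & jaw mid
a=plane("top",(282,311.2),12); L=plane("top",(339.2,250),12);R=plane("top",(360.6,281.1),12)
m=(L+R)/2-a; print("yaw",np.degrees(np.arctan2(m[1],m[0])),np.linalg.norm(m),"L-R",np.degrees(np.arctan2(*(L-R)[:2][::-1])),np.linalg.norm(L-R))
L=plane("top",(311.8,276.8),12);R=plane("top",(324.9,295.9),12);print("grip top",(L+R)/2,np.linalg.norm(L-R),np.degrees(np.arctan2(*(L-R)[:2][::-1])))
L=plane("side",(294.6,222.1),12);R=plane("side",(273.1,221.3),12);print("grip side",(L+R)/2,np.linalg.norm(L-R),np.degrees(np.arctan2(*(L-R)[:2][::-1])))
```

```text
pivot [400.2 151.4  19.6] 5.4 top@12 [398.1 150.   12. ] side@12 [395.9 159.4  12. ]
redR [465.7 -29.9  20.6] 4.0 top@12 [464.7 -32.3  12. ] side@12 [460.9 -23.8  12. ]
redL [537.8  15.7  10.2] 0.1 top@12 [537.6  15.8  12. ] side@12 [539.   14.7  12. ]
blkR [432.4  51.6  12.4] 2.0 top@12 [431.7  50.9  12. ] side@12 [432.8  52.6  12. ]
blkL [476.7  81.5  16.4] 2.5 top@12 [476.   80.6  12. ] side@12 [474.3  85.5  12. ]
round [ 626.2 -213.8   23.1] 1.9 top@12 [ 627.7 -217.6   12. ] side@12 [ 621.  -209.5   12. ]
fing [ 585.7 -139.1   24.1] 1.8 top@12 [ 586.9 -142.3   12. ] side@12 [ 579.3 -133.4   12. ]
bw [ 585.5 -111.    69.4] 95.6 top@12 [622.8 -79.7  12. ] side@12 [ 520.6 -125.5   12. ]
bx [562.9 -94.3 -25.2] 109.8 top@12 [ 519.4 -124.6   12. ] side@12 [624.9 -77.3  12. ]
by [ 631.2 -251.8  -37. ] 114.0 top@12 [ 583.5 -276.    12. ] side@12 [ 697.2 -230.2   12. ]
bz [ 651.  -254.4   68.8] 92.6 top@12 [ 688.8 -230.9   12. ] side@12 [ 590.9 -278.    12. ]
board mean top/side [ 603.3 -176.8   12. ] [ 610.4 -183.8   12. ]
T [624.3 -72.9  12. ]
T [ 697.3 -234.9   12. ]
T [ 583.4 -278.4   12. ]
T [ 512.5 -120.6   12. ]
S [ 588. -282.   12.]
S [ 495.9 -110.4   12. ]
S [628.9 -76.3  12. ]
S [ 704.2 -244.3   12. ]
jar [384.2 339.7  82. ]
roll shadow/front edge top [array([506.7, 282.7,   0. ]), array([496.4, 252.8, 150. ]), array([489.6, 232.8, 250. ])]
roll shadow/front edge top [array([635.4,  47.2,   0. ]), array([606.9,  50.6, 150. ]), array([587.9,  52.9, 250. ])]
yaw -56.925725871648325 188.8108726623244 L-R 33.400752257778535 87.36927632383934
grip top [453.9  65.7  12. ] 53.29835264970741 33.871901706903735
grip side [453.5  69.1  12. ] 53.003273868464 38.32456667725509
```

Run:
```python
from h import *
np.set_printoptions(suppress=True,precision=1)
for s,t in (((354,147),(347,155)),((312,120),(340,203)),((398,185),(378,145))): print(tri(s,t))
for c in [(226,265),(325,210),(366,274),(428,290)]: pass
print("stand base side@0",[plane("side",c,0) for c in((364,273),(428,290),(330,275))])
T=cv2.imread("pics/top0.png")
from scipy.spatial.transform import Rotation as R
s=env.state();M=R.from_euler("xyz",s["ee_rot"],degrees=True).as_matrix();print(M,s["ee_pos"])
a=np.radians(-56.9);X=np.array([np.cos(a),np.sin(a),0]);Y=np.array([-np.sin(a),np.cos(a),0])
for sg in(1,-1):
    W=np.c_[[0,0,-1],sg*Y,np.cross([0,0,-1],sg*Y)];print(sg,R.from_matrix(M.T@W).as_rotvec(degrees=True))
for P in((200,300,214),(330,66,214),(453.8,66.5,150)): print(P,M.T@(np.array(P)-s["ee_pos"]))
```

```text
(array([666.6,  27.9, 361.3]), np.float64(27.494535250801245))
(array([578.3,  35.3, 373.6]), np.float64(8.759232548184428))
(array([729.6,  -3.5, 330.8]), np.float64(112.6647926836445))
stand base side@0 [array([694.6,  80.4,  -0. ]), array([830.6, 135.8,   0. ]), array([640.4,  25.4,   0. ])]
[[-0.   0.2  1. ]
 [-0.   1.  -0.2]
 [-1.  -0.   0. ]] [128.6 560.  213.2]
1 [44.   0.   0.1]
-1 [-136.    -0.1    0. ]
(200, 300, 214) [  -0.4 -237.4  127.8]
(330, 66, 214) [  -0.1 -436.3  306.8]
(453.8, 66.5, 150) [  63.9 -408.   427.4]
```

```bash
python3 -m handwheel '2 0 0 0 -0.015 0.008 0.0912; 5 0 0 0 -0.05 0.027 0.0912; 9 0 0 0 -0.09 0.048 0.0912; 13 0 0 0 -0.125 0.067 0.0912; 17 0 0 0.005 -0.16 0.086 0.0912; 21 0 0 0.01 -0.195 0.107 0.0912; 25 0 0 0.02 -0.228 0.13 0.0912; 29 0 0 0.03 -0.26 0.158 0.0912; 33 0 0 0.04 -0.29 0.184 0.0912; 37 0 0 0.05 -0.32 0.212 0.0912; 41 0 0 0.055 -0.348 0.236 0.0912; 44 0 0 0.06 -0.365 0.25 0.0912' 20
cat > d.py <<'E'
# prints shift/turn in the tool axes from the present pose to a TCP goal x y z with tongs heading yaw
import sys;from h import *
from scipy.spatial.transform import Rotation as R
np.set_printoptions(suppress=True,precision=4)
x,y,z,yaw=map(float,sys.argv[1:5]);s=env.state();M=R.from_euler("xyz",s["ee_rot"],degrees=True).as_matrix()
a=np.radians(yaw);Y=np.array([-np.sin(a),np.cos(a),0]);W=np.c_[[0,0,-1],Y,np.cross([0,0,-1],Y)]
print("turn",R.from_matrix(M.T@W).as_rotvec(degrees=True),"shift m",M.T@(np.array([x,y,z])-s["ee_pos"])/1e3,"t",s["time_s"],"pos",s["ee_pos"],"F",s["force"],"w",s["gripper_width"],"q",s["qpos"],"tongs yaw",np.degrees(np.arctan2(-M[0,1],M[1,1])))
E
python3 d.py 453.8 66.5 60 -56.9
```

```text
time_s: 1.1
ee_pos: [291.0, 145.8, 153.4]
ee_rot: [-43.2, 89.9, -100.4]
force: [0.2, 0.8, 0.2]
gripper_width: 91.3
turn [-0.3332  0.0485  0.0457] shift m [0.0934 0.0941 0.1547] t 1.1 pos [291.0102 145.7553 153.3897] F [0.2396 0.7642 0.1886] w 91.3392411448943 q [ 24.6359  -1.3946 123.4832  -0.0644  57.9497  -8.0967] tongs yaw -57.23324586944932
```

```bash
python3 -m handwheel '0 0 0 0.02 0.01 0.018 0.0912; 0 0 0 0.045 0.028 0.046 0.0912; 0 0 0 0.065 0.047 0.076 0.0912; 0 0 0 0.08 0.065 0.106 0.0912; 0 0 0 0.09 0.082 0.135 0.0912; 0 0 0 0.093 0.094 0.154 0.0912; 0 0 0 0.093 0.094 0.154 0.0912; 0 0 0 0.093 0.094 0.154 0.0912'
python3 - <<'E'
from h import *
for n in("side","top"):
    I=env.grab_frame(n); cv2.imwrite(f"pics/{n}1.png",I[:,:,::-1])
S=cv2.imread("pics/side1.png")[150:290,210:350];T=cv2.imread("pics/top1.png")[220:360,240:380]
cv2.imwrite("pics/c1.png",np.hstack([cv2.resize(i,(400,400),interpolation=2) for i in(S,T)]))
E
python3 d.py 453.8 66.5 4 -56.9
```

```text
time_s: 1.77
ee_pos: [453.6, 70.4, 60.2]
ee_rot: [-123.4, 89.9, 179.6]
force: [-0.8, -0.3, -0.1]
gripper_width: 90.9
turn [-0.0313 -0.0564  0.0828] shift m [ 0.0567 -0.0011  0.0048] t 1.8667 pos [452.1886  71.0865  60.7175] F [-0.1998  0.2298 -0.2682] w 90.93785196120703 q [  7.4834  17.3745 116.8122   0.021   45.9123 -25.6   ] tongs yaw -56.931248377606224
```

View pics/c1.png

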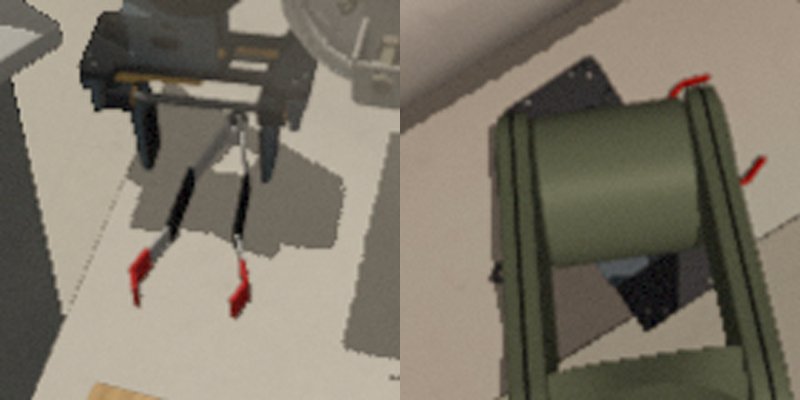

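Crops of both views: the open fingers straddle the sleeves (side, finger tips around px (148,165) and (267,180) of the crop, sleeves between and ahead). I'll descend and squeeze to 53 mm.

```bash
python3 -m handwheel '0 0 0 0.012 -0.001 0.004 0.0912; 0 0 0 0.03 -0.001 0.005 0.0912; 0 0 0 0.045 -0.001 0.005 0.0912; 0 0 0 0.053 -0.001 0.005 0.0912; 0 0 0 0.056 -0.001 0.005 0.0912; 0 0 0 0.056 -0.001 0.005 0.0912;0 0 0 0.056 -0.001 0.005 0.0912'; python3 d.py 453.8 66.5 4 -56.9
```

```text
time_s: 2.45
ee_pos: [455.5, 66.6, 5.5]
ee_rot: [70.5, 89.9, 13.6]
force: [-0.6, 0.4, 0.7]
gripper_width: 91.3
turn [-0.0032  0.018  -0.051 ] shift m [ 0.0015 -0.0014 -0.0009] t 2.45 pos [455.4777  66.5602   5.5427] F [-0.5718  0.4031  0.6614] w 91.30117398145934 q [  6.8778  22.4381 120.043    0.0104  37.4652 -26.2273] tongs yaw -56.90323614238987
```

```bash
python3 -m handwheel '0 0 0 0.001 0 0 0.075; 0 0 0 0.001 0 0 0.065; 0 0 0 0.001 0 0 0.06; 0 0 0 0.001 0 0 0.056; 0 0 0 0.001 0 0 0.053; 0 0 0 0.001 0 0 0.053; 0 0 0 0.001 0 0 0.053;0 0 0 0.001 0 0 0.053;0 0 0 0.001 0 0 0.053' 20; python3 d.py 453.8 66.5 54 -56.9
```

```text
time_s: 3.2
ee_pos: [455.6, 66.1, 4.1]
ee_rot: [60.3, 90.0, 3.4]
force: [-1.4, 0.3, 2.9]
gripper_width: 53.4
turn [-0.0334  0.0149 -0.0261] shift m [-0.0499 -0.0013 -0.0013] t 3.2 pos [455.5942  66.1446   4.1352] F [-1.4445  0.272   2.8839] w 53.41727545999588 q [  6.8306  22.5863 120.0964  -0.003   37.2873 -26.2336] tongs yaw -56.93339749374172
```

```bash
python3 -m handwheel '0 0 0 -0.004 0 0 0.053; 0 0 0 -0.012 0 0 0.053; 0 0 0 -0.022 0 0 0.053; 0 0 0 -0.034 0 0 0.053; 0 0 0 -0.045 0 0 0.053; 0 0 0 -0.053 0 0 0.053; 0 0 0 -0.056 0 0 0.053; 0 0 0 -0.056 0 0 0.053;0 0 0 -0.056 0 0 0.053;0 0 0 -0.056 0 0 0.053'
python3 - <<'E'
from h import *
cv2.imwrite("pics/s2.png",cv2.resize(env.grab_frame("side")[130:290,210:350],(700,800),interpolation=2)[:600,:,::-1])
E
python3 d.py 453.8 66.5 54 -56.9
```

```text
time_s: 4.03
ee_pos: [454.8, 66.2, 59.4]
ee_rot: [-120.8, 89.9, -177.8]
force: [-0.6, -0.3, -1.3]
gripper_width: 52.5
turn [-0.0369 -0.0392  0.0674] shift m [ 0.0054 -0.0007 -0.0008] t 4.0833 pos [454.8374  66.1569  59.3788] F [-0.6211  0.259  -1.3712] w 52.88538429118391 q [  6.8382  17.6181 116.6874   0.0074  45.7724 -26.2301] tongs yaw -56.93684678352839
```

View pics/s2.png

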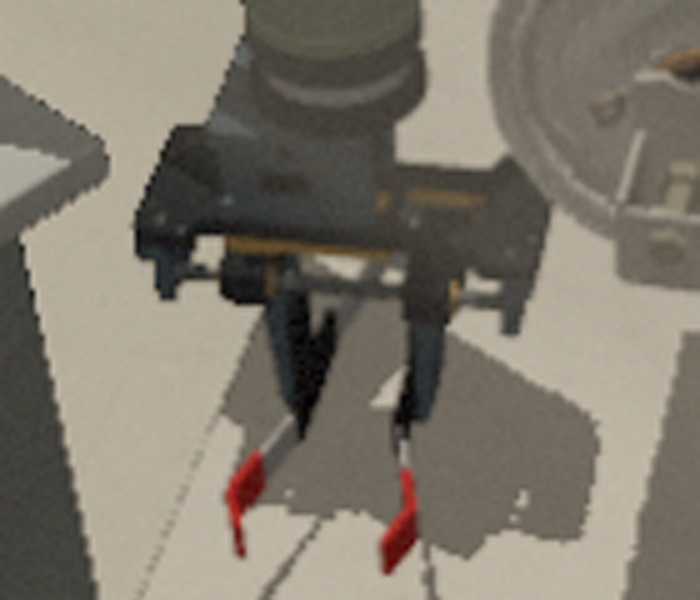

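The side crop shows the tongs level in the gripper and clear of the surface, with the jaws partly closed (around (240,500) and (400,530) in the crop). Next I carry them away from the stand, turning on the way.

```bash
python3 -m handwheel '0 0 0 0 -0.001 0.005 0.053; 0 0 0 0 -0.004 0.018 0.053; -1 0 0 -0.002 -0.009 0.038 0.053; -4 0 0 -0.005 -0.015 0.06 0.053; -8 0 0 -0.008 -0.022 0.084 0.053; -13 0 0 -0.012 -0.029 0.108 0.053; -18 0 0 -0.016 -0.037 0.132 0.053; -23 0 0 -0.02 -0.045 0.155 0.053; -28 0 0 -0.024 -0.053 0.178 0.053; -33 0 0 -0.026 -0.06 0.199 0.053; -37 0 0 -0.026 -0.066 0.217 0.053; -39 0 0 -0.026 -0.07 0.226 0.053' ; python3 d.py 542.3 -241.2 85 18
```

```text
time_s: 5.08
ee_pos: [520.7, -164.0, 85.6]
ee_rot: [-34.5, 89.9, -52.4]
force: [0.8, -0.4, -0.4]
gripper_width: 53.4
turn [-35.8514   0.0371   0.0483] shift m [ 0.0007 -0.0669  0.0442] t 5.0833 pos [ 520.736  -164.0132   85.6195] F [ 0.7904 -0.3695 -0.4197] w 53.42712487939427 q [-18.6691  22.2464 103.9802  -0.0412  53.7235 -90.7933] tongs yaw -17.85144535645614
```

```bash
python3 -m handwheel '-4 0 0 0 -0.006 0.004 0.053; -9 0 0 0 -0.014 0.01 0.053; -14 0 0 0 -0.024 0.017 0.053; -19 0 0 0 -0.034 0.024 0.053; -24 0 0 0 -0.045 0.03 0.053; -29 0 0 0 -0.055 0.037 0.053; -33 0 0 0 -0.063 0.042 0.053; -36 0 0 0 -0.067 0.044 0.053; -36 0 0 0 -0.067 0.044 0.053; -36 0 0 0 -0.067 0.044 0.053; -36 0 0 0 -0.067 0.044 0.053'
python3 - <<'E'
from h import *
S=env.grab_frame("side");T=env.grab_frame("top");cv2.imwrite("pics/s3.png",S[:,:,::-1]);cv2.imwrite("pics/t3.png",T[:,:,::-1])
cv2.imwrite("pics/c3.png",np.hstack([cv2.resize(S[240:380,180:320],(400,400),interpolation=2),cv2.resize(T[170:290,370:490],(400,400),interpolation=2)])[:,:,::-1])
E
python3 d.py 542.3 -241.2 85 18
```

```text
time_s: 6.0
ee_pos: [540.8, -238.5, 85.5]
ee_rot: [126.9, 89.9, 144.9]
force: [1.1, 0.3, -1.4]
gripper_width: 53.2
turn [ 0.0452 -0.0204 -0.0322] shift m [ 0.0007 -0.0032  0.0003] t 6.1 pos [ 540.9861 -238.2611   85.7337] F [ 0.9317 -0.4298 -1.0936] w 52.72062415434233 q [ -24.8899   25.8197   97.7581    0.0116   56.4591 -132.9415] tongs yaw 18.04518550381287
```

View pics/c3.png

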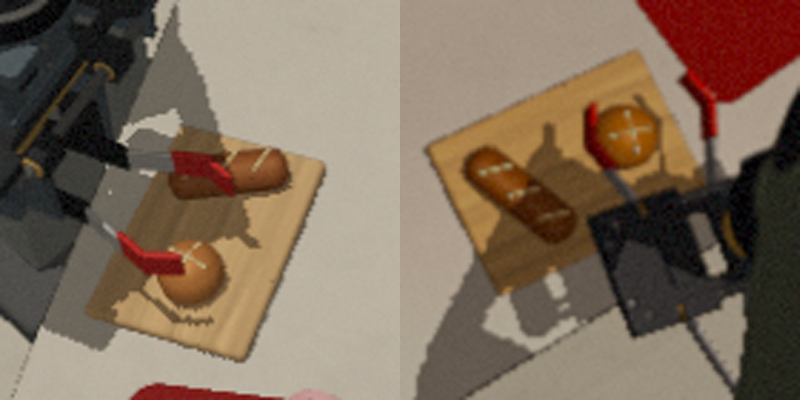

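Crops: the jaws hover above the round roll, left jaw at about top (427,211), right jaw at about top (462,200), and side (252,299) and (231,329). In top they look off to the right because of their height, so I'll triangulate.

Run:
```python
from h import *
np.set_printoptions(suppress=True,precision=1)
S=cv2.imread("pics/s3.png")[:,:,::-1];T=cv2.imread("pics/t3.png")[:,:,::-1]
for a,c,p in blobs(S,(215,285,270,345),RED): print("side",a,c,p.min(0),p.max(0))
V=lambda h,s,v:((h<8)|(h>172))&(s>150)&(v>115)
for a,c,p in blobs(T,(420,185,470,230),V): print("top",a,c,p.min(0),p.max(0))
for n,s,t in(("L",(252,299.5),(428,211.5)),("R",(232,328.5),(462.5,201.5))): print(n,tri(s,t))
print("pred jaw mid px side",proj("side",(624,-211,93.5)),"top",proj("top",(624,-211,93.5)))
for z in(23,26,29.5): print("roll",z,plane("top",(437.2,210.8),z),plane("side",(246.5,335.7),z))
```

```text
side 182 [250.9 298.9] [240 293] [262 308]
side 169 [232.1 329.9] [221 321] [243 335]
top 163 [462.7 193.5] [452 185] [469 210]
L (array([ 612.1, -174.7,   92.3]), np.float64(1.5894457669769693))
R (array([ 633.5, -247.2,   98.4]), np.float64(6.4958726439908006))
pred jaw mid px side [241.7 314.6] top [444.2 205.6]
roll 23 [ 625.7 -214.6   23. ] [ 626.8 -213.1   23. ]
roll 26 [ 625.1 -213.8   26. ] [ 628.4 -214.    26. ]
roll 29.5 [ 624.5 -212.8   29.5] [ 630.3 -215.2   29.5]
```

```bash
python3 -m handwheel '0 0 0 0.004 -0.002 0.001 0.053; 0 0 0 0.012 -0.0035 0.0015 0.053; 0 0 0 0.022 -0.0035 0.0015 0.053; 0 0 0 0.032 -0.0035 0.0015 0.053; 0 0 0 0.036 -0.0035 0.0015 0.053; 0 0 0 0.036 -0.0035 0.0015 0.053; 0 0 0 0.036 -0.0035 0.0015 0.053'
python3 - <<'E'
from h import *
S=env.grab_frame("side");T=env.grab_frame("top");cv2.imwrite("pics/s4.png",S[:,:,::-1]);cv2.imwrite("pics/t4.png",T[:,:,::-1])
cv2.imwrite("pics/c4.png",np.hstack([cv2.resize(S[270:370,200:300],(400,400),interpolation=2),cv2.resize(T[160:260,390:490],(400,400),interpolation=2)])[:,:,::-1])
E
python3 d.py 543.5 -242 19.5 18
```

```text
time_s: 6.68
ee_pos: [543.5, -241.4, 49.3]
ee_rot: [132.4, 89.9, 150.5]
force: [-0.0, -0.0, -0.9]
gripper_width: 52.9
turn [0.0636 0.0275 0.0213] shift m [ 0.0306 -0.0001 -0.0006] t 6.7833 pos [ 544.0063 -241.6856   50.143 ] F [ 0.6991  0.2423 -0.8115] w 53.00739360506418 q [ -25.0629   28.3304   99.4548    0.0041   52.1802 -133.129 ] tongs yaw 18.06359150528549
```

View pics/c4.png

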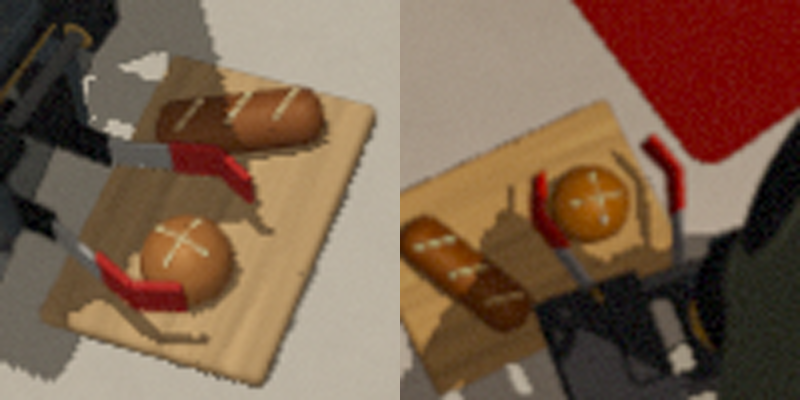

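The jaws straddle the round roll, both clear of it and of the finger roll. In the top crop their centre is about 5 px right of the roll, which is the parallax expected at this height. Next I lower and then clamp.

```bash
python3 -m handwheel '0 0 0 0.005 0 0 0.053; 0 0 0 0.013 0 0 0.053; 0 0 0 0.022 0 0 0.053; 0 0 0 0.028 0 0 0.053; 0 0 0 0.0305 0 0 0.053; 0 0 0 0.0305 0 0 0.053; 0 0 0 0.0305 0 0 0.053' ; python3 d.py 543.5 -242 19.5 18; python3 -m handwheel '0 0 0 0 0 0 0.05; 0 0 0 0 0 0 0.047; 0 0 0 0 0 0 0.044; 0 0 0 0 0 0 0.042; 0 0 0 0 0 0 0.040; 0 0 0 0 0 0 0.039; 0 0 0 0 0 0 0.038;0 0 0 0 0 0 0.036; 0 0 0 0 0 0 0.033; 0 0 0 0 0 0 0.03;0 0 0 0 0 0 0.03; 0 0 0 0 0 0 0.03' 20;python3 d.py 543.5 -242 19.5 18;  python3 - <<'E'
from h import *
S=env.grab_frame("side");T=env.grab_frame("top")
cv2.imwrite("pics/c5.png",np.hstack([cv2.resize(S[270:370,200:300],(400,400),interpolation=2),cv2.resize(T[160:260,390:490],(400,400),interpolation=2)])[:,:,::-1])
E
```

```text
time_s: 7.37
ee_pos: [543.7, -241.5, 19.1]
ee_rot: [126.8, 90.0, 144.9]
force: [0.6, 0.2, -0.6]
gripper_width: 53.1
turn [ 0.063  -0.0155 -0.0206] shift m [-0.0004 -0.0004 -0.0003] t 7.3667 pos [ 543.7119 -241.5237   19.1134] F [ 0.6039  0.2043 -0.5617] w 53.07506323493655 q [ -25.0615   30.4471  101.1552    0.006    48.423  -133.1285] tongs yaw 18.062974953740202
time_s: 8.37
ee_pos: [543.7, -241.5, 19.4]
ee_rot: [60.1, 90.0, 78.2]
force: [-0.1, -0.2, -0.8]
gripper_width: 39.1
turn [ 0.0602  0.0025 -0.0043] shift m [-0.0001 -0.0004 -0.0004] t 8.3667 pos [ 543.7235 -241.5465   19.4057] F [-0.131  -0.2245 -0.7867] w 39.077401230130924 q [ -25.0632   30.4178  101.1576    0.0064   48.4258 -133.1276] tongs yaw 18.060165517742238
```

View pics/c5.png

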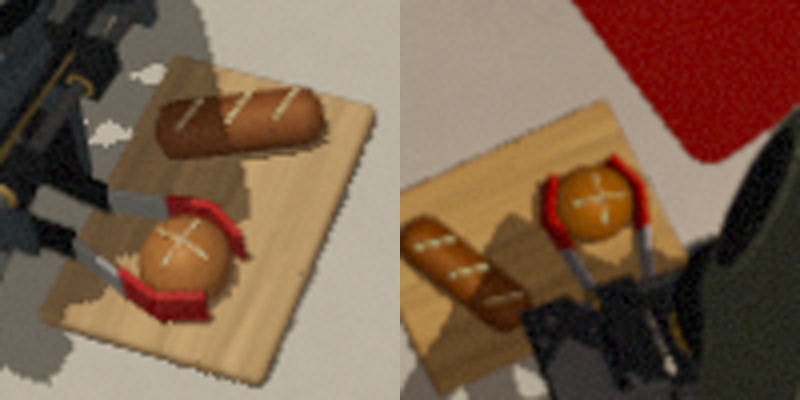

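The roll is seated between both jaws (top crop, jaws at (553,205) and (640,190)), fingers stopped at 39.1 mm. I'll grip a little firmer and lift 90 mm.

```bash
python3 -m handwheel '0 0 0 0 0 0 0.03; 0 0 0 0 0 0 0.03; 0 0 0 -0.003 0 0 0.03; 0 0 0 -0.009 0 0 0.03; 0 0 0 -0.017 0 0 0.03; 0 0 0 -0.026 0 0 0.03; 0 0 0 -0.036 0 0 0.03; 0 0 0 -0.046 0 0 0.03; 0 0 0 -0.056 0 0 0.03; 0 0 0 -0.066 0 0 0.03; 0 0 0 -0.075 0 0 0.03; 0 0 0 -0.082 0 0 0.03' 30;  python3 -m handwheel '0 0 0 -0.004 0 0 0.03; 0 0 0 -0.007 0 0 0.03; 0 0 0 -0.008 0 0 0.03; 0 0 0 -0.008 0 0 0.03; 0 0 0 -0.008 0 0 0.03; 0 0 0 -0.008 0 0 0.03; 0 0 0 -0.008 0 0 0.03; 0 0 0 -0.008 0 0 0.03; 0 0 0 -0.008 0 0 0.03; 0 0 0 -0.008 0 0 0.03; 0 0 0 -0.008 0 0 0.03; 0 0 0 -0.008 0 0 0.03';  python3 - <<'E'
from h import *
S=env.grab_frame("side");T=env.grab_frame("top")
for n,I,r in(("side",S,(200,230,300,375)),("top",T,(370,160,480,262))):
    cv2.imwrite(f"pics/{n}6.png",I[:,:,::-1])
cv2.imwrite("pics/c6.png",np.hstack([cv2.resize(S[250:370,190:310],(400,400),interpolation=2),cv2.resize(T[160:260,390:490],(400,400),interpolation=2)])[:,:,::-1])
E
python3 d.py 543.5 -242 109 18
```

```text
time_s: 9.47
ee_pos: [544.0, -241.7, 102.9]
ee_rot: [-39.7, 89.9, -21.7]
force: [0.1, -1.5, -1.5]
gripper_width: 38.1
time_s: 10.47
ee_pos: [543.7, -241.5, 109.4]
ee_rot: [76.2, 90.0, 94.2]
force: [-0.5, 0.8, -1.5]
gripper_width: 37.6
turn [ 0.0602  0.0024 -0.0067] shift m [ 0.0004 -0.0004 -0.0003] t 10.5667 pos [ 543.7139 -241.5489  109.4088] F [-0.7981  0.5284 -1.5679] w 38.46195794460812 q [ -25.0648   24.7601   95.6189    0.0075   59.6238 -133.1288] tongs yaw 18.060208558794375
```

View pics/c6.png

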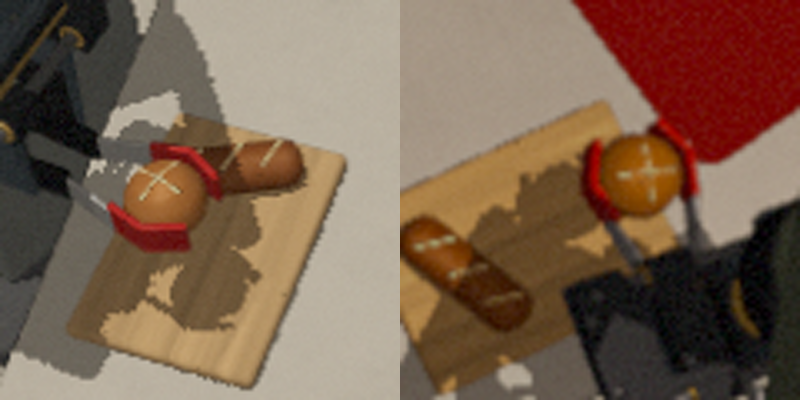

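The roll is held between the jaws in the air: side (239.5,308), top (450.2,203.7), with its shadow on the board. I'll triangulate it, then hand in.

Run:
```python
from h import *
p,e=tri((239.5,307.9),(450.2,203.7));print(p,e,"from board mid",np.hypot(*(p[:2]-[606,-178])))
I=cv2.imread("pics/side6.png")[:,:,::-1]
J=env.grab_frame("side");print("mean diff of roll area",np.abs(J[290:330,220:260].astype(int)-I[290:330,220:260]).mean(), env.state()["qvel"].round(2))
env.job_done()
```

```text
[ 624.03280599 -214.70854802  119.63147006] 4.04905807506089 from board mid 40.89865021957073
mean diff of roll area 2.5208333333333335 [ 0.02 -0.05  0.11 -0.09 -0.   -0.07]
the job is handed in; nothing more can be done
```

I picked up the tongs by their black grips, lowered the open jaws around the round roll, clamped it and lifted it 90 mm. I handed in about 11 s into the 40 s limit, with the tongs still holding the roll over the board.

**Last checks:**
- **Position:** two views put the roll's centre about 120 mm above the work surface. That is 41 mm from the board's middle seen from above, against a 90 mm limit.
- **Grip:** the fingers were stopped by the roll at about 38 mm with the grip set to 30 N. The last pictures showed both jaws on the roll.
- **Stillness:** the arm's joints were at rest.
- **Other items:** the finger roll looked unmoved in the last pictures. I did not measure the jar and pot again, but the arm stayed well away from them.

**Weak or unchecked points:**
- The two camera rays for the final position missed each other by 4 mm, and its height agrees with the commanded lift.
- The jaw force on the roll and the contact with the tongs could not be read directly. I inferred them from the finger opening and the pictures.
- The job reports no verdict.

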